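# Set the sample grinder and stand its jug ready

## Robot

A 6-joint arm with a two-finger parallel gripper is mounted at the origin on the work surface. World frame = base frame: x ahead of the robot, y to its left, z up, the work surface at z = 0. Lengths are in mm, angles in rad, forces in N, time in s.
With the tool pointing down it reaches from about 250 to 775 mm from the base axis. Payload 4 kg.
Tool frame: the origin (TCP) lies between the finger pads; the fingertips stand 17 mm ahead of it and the grasp point (between the pads) lies 2 mm behind it; z points along the fingers, y is the line along which they close (so a half turn about z gives the same grasp; the last joint's range is limited). The gripper opens to 94 mm and grips with 3 to 60 N. Pads are 16 mm wide; open, the fingers measure 119 mm over their backs; the gripper's body (75 mm by 177 mm) begins 78 mm behind the grasp point.
Start: joints at [-1.44, 0.087, 1.371, -0, 1.684, -0.103], TCP at [127.417, -535.055, 222.506] pointing down, gripper open.
Joint ranges: [-3.1, 3.1], [-0.76, 2.03], [0.27, 2.55], [-1.08, 4.22], [0.17, 2.65], [-2.57, 2.57]. Speed limits (rad/s): [2.79, 2.79, 3.14, 3.14, 3.14, 3.14].

## Interface

Orientations are given as a 3x3 rotation matrix whose columns are the frame's x, y, z axes.
In Python, from rig import arm, cams, order gives the robot as it stands.
- The arm moves only by the shell command python3 -m jog 'ROWS' [FORCE]. ROWS is JSON, a list of rows, each an object of numbers: "tx", "ty", "tz": the shift along the world's x, y, z in cm; "turn": the turn about the world's z in degrees; "claw": the opening, from 0 (shut) to 1 (fully open). In form: [{"tx": .., "ty": .., "tz": .., "turn": .., "claw": ..}, ...]. A call has 1 to 12 rows; each row is the pose to reach, as a shift and turn from the pose commanded when the call began; what a row does not reach only later rows make up. A row lasts 1/12 s, in which the tool goes at most 41.7 mm and 7.16 degrees, less where a joint would pass 70% of its speed; a pose out of reach is approached as far as the arm can. A call with a gripper value outside its range is refused whole. The fingers move at their own pace and stop on an object; FORCE is the grip in N (left out, the last holds). Time passes only in rows, so rows that repeat a pose let the fingers close. It gives the time, the measured TCP pose, the force, the opening and the grip force at its end, in the units of the state.
- arm.get_state(): the state, without advancing time (a new reading comes with each control period).
- cams.capture(name): name is "side" or "top" or "wrist"; returns (picture, depth): 480x640x3 uint8, red, green, blue; 480x640 float32, mm along the optical axis (not along the pixel's ray), 0 where there is no reading.
- cams.camera_model(name): a dict with "K" (3x3 intrinsics, pixels), "extrinsics" (4x4, takes a point from world to camera coordinates). Camera axes: x right, y up, looking along -z (the intrinsics and any distortion apply to the point x, -y, -z); pixel columns grow to the right and rows downward; lengths in mm; the calibration is good to about 2 mm. A picture is of the moment at which its call begins: read the wrist's pose just before it. camera_model takes no time and is no camera call; for the wrist camera it gives the pose at the moment of the call.
- order.close_job(): hands the job in; it is judged then, once.
The state is a dict: "t": time; "joint_positions": joint angles; "dq": joint speeds; "effort": joint torques, N m; "tool_pos": TCP position; "eef_rot": TCP orientation; "wrist_force": force on the tool from outside, world axes, zero at the start; "ft_torque": the same for the moment, N m; "grip_width": opening from 0.0 (shut) to 1.0 (fully open); "finger_force": force on a finger pad.
Only numpy, scipy, OpenCV 4.12 (cv2) and the standard library are available. Lean on these libraries where they do the work, as an engineer would, in place of code of your own. Each camera call takes 0.05 s, during which the arm holds its last target. There are 200 camera calls.

## Task

Get the sample grinder ready for the next cupping: crank its handwheel anticlockwise (seen from its face) until the index tab on the rim stands in the middle of the gap of the forked marker, leaving the marker where it is. Lift the steel dosing jug up and off the bar it hangs on and set it down gently, upright and centred on the round catch tray under the chute. Leave the bowls and the other things on the table where they are.

Things in the scene. Friction and masses are not known exactly. Their poses are not given: they have to be found in the camera images.
- wheel (a joint): angle of the grinder's steel handwheel, rad, growing anticlockwise seen from its face; 0 with the index tab at the top of the sloping panel. Starts at -3.7 to -3.0; the marker lies 2.5 to 4.2 rad ahead in the growing sense. Stops at -3.9 and +1.5; turns against 0.12 N m and stays where left
- hub (a point): centre of the handwheel, mid-thickness; turns with it. z: the axle, out of the face, leaning 25 degrees from vertical to the grinder's front; x: along the index spoke. Rim 14 mm thick, radius 68 to 82 mm; three round spokes 12 mm thick at 0, 120, 240 degrees from x; hub 36 mm across, 14 mm proud. Panel 250 mm square, 60 mm below; only a 24 mm shaft between
- index (a point): outer end of the index tab, 8 mm wide, which sticks out of the rim in line with one spoke, 95 mm from the hub centre
- mark (a point): middle of the 24 mm gap between the two prongs of the dark steel forked marker standing off the panel just outside the rim, on the upper (far) side; 95 mm from the hub centre, in the wheel's plane. The tab is set when it comes to this point. Prongs span radius 88 to 114 mm, 10 mm thick, on a post at 114 to 120 mm
- grinder: the grinder: grey housing 190 mm high with a clear hopper to 340 mm on its right, sloping aluminium panel with handwheel on its left, fixed; origin in the middle of its foot's underside, front (-x) to the robot
- tray (a point): centre of the top of the round catch tray, 100 mm across, 20 mm above the table at the front right of the grinder; axes as the grinder's. The steel chute ends 75 mm behind (+x) it, 120 mm above the table
- stand: hanging stand, fixed: wooden base 110 x 180 x 12 mm, two posts, a level dark top bar 8 mm thick (x), 160 mm long (y), its top 160 mm above the table, and a lower bar at 78 to 92 mm; origin at the centre of the base's underside. The jug hangs on its -x side, its axis 34.5 mm from the bar's middle
- jug: open steel dosing jug, 58 mm across, 80 mm high, 3 mm wall, 0.2 kg; origin at the centre of its underside, z up. On its +x side a strap 22 mm wide (top at 78 mm) reaches to 44 mm from the axis, and from it a tongue drops to 52 mm above the underside, hooking over the stand's top bar. It must rise at least 26 mm to come free; it hangs nearly upright
- bowl0: white china cupping bowl, 90 mm across, 60 mm high, near the robot; origin at its underside
- bowl1: as bowl0
- bowl2: as bowl0
- bowl3: as bowl0, to the right, beyond the hanging stand
- sample_tray: blue plastic tray 170 x 230 x 35 mm at the left; origin at its underside
- jar: closed amber jar, 80 mm across, 130 mm high, at the right; origin at its underside
- spoon: steel spoon 170 mm long lying at the left; origin at its underside
Things that resemble listed ones, but are neither listed nor needed, are in the scene too. What is shaped like the jug but blue or red is not meant.

How it is judged (in metres and radians):
At the end, for the whole second after the job is handed in: The index tab is within 9 mm of the middle of the marker's gap and the wheel is at rest; the jug stands upright (within 0.08 rad) and still on the catch tray, its axis within 20 mm of the tray's centre (distance between index and mark below 0.009 m and velocity of joint wheel between -0.05 and 0.05 rad/s and horizontal distance between jug and tray below 0.02 m and z of jug in the frame of tray between -0.004 and 0.005 m and angle between jug's own z axis and vertical below 0.08 rad and linear speed of jug below 0.02 m/s); the robot touches nothing.
It fails at once if the marker is pushed more than 8 mm from where it was (distance of mark from where it was at the start of the episode above 0.008 m).
It fails at once if the jug is dropped or banged on the grinder (over 60 N) (contact force between jug and grinder above 60 N).
It fails at once if a bowl, tray, jar or spoon is moved more than 30 mm (distance of any of bowl0, bowl1, bowl2, bowl3, sample_tray, jar, spoon from where it was at the start of the episode above 0.03 m).
It also fails if it takes over 64 s, if anything falls off the work surface, if the arm or the gripper's body presses on something with over 40 N, if the wrist force passes 120 N, or if a joint passes its speed limit or range.

## Working session

There is one attempt and no reset: what is moved stays moved. The work goes in short steps, Python scripts to look and compute and a shell command to move; the robot and the scene stay as the last step left them, time stands still between calls to the robot, and variables do not carry over. Pictures are saved under pics/ and viewed, at most 10 in all, crops included, and the job is handed in when it is done.

```bash
ls; mkdir -p pics; cat > h.py <<'E'
import numpy as np, cv2
from rig import arm, cams, order
def model(n):
    m=cams.camera_model(n); return m
def cloud(n,save=None):
    m=cams.camera_model(n); im,d=cams.capture(n)
    K=np.array(m["K"]);T=np.linalg.inv(np.array(m["extrinsics"]))
    v,u=np.mgrid[:480,:640]
    x=(u-K[0,2])/K[0,0]*d; y=(v-K[1,2])/K[1,1]*d
    P=np.stack([x,-y,-d],-1)@T[:3,:3].T+T[:3,3]
    P[d==0]=np.nan
    if save: cv2.imwrite(save,im[...,::-1]); np.savez(save[:-4]+'.npz',im=im,P=P)
    return im,d,P
E
python3 - <<'E'
from h import *
for n in("side","top","wrist"):
    m=cams.camera_model(n); print(n,{k:np.round(v,3).tolist() if k!='x' else v for k,v in m.items() if not isinstance(v,str)})
    cloud(n,f'pics/{n}0.png')
print(arm.get_state())
E
```

```text
pics
side {'K': [[499.3, 0.0, 330.02], [0.0, 499.3, 236.002], [0.0, 0.0, 1.0]], 'extrinsics': [[0.811, -0.585, -0.013, -429.039], [0.408, 0.549, 0.73, -318.945], [-0.42, -0.597, 0.684, -1356.941], [0.0, 0.0, 0.0, 1.0]]}
top {'K': [[481.431, 0.0, 325.651], [0.0, 481.431, 238.809], [0.0, 0.0, 1.0]], 'extrinsics': [[-0.006, -1.0, 0.009, -2.66], [0.997, -0.005, 0.073, -524.282], [-0.073, 0.009, 0.997, -1347.198], [0.0, 0.0, 0.0, 1.0]]}
wrist {'K': [[397.308, 0.0, 319.508], [0.0, 397.308, 235.888], [0.0, 0.0, 1.0]], 'extrinsics': [[0.231, -0.973, -0.002, -549.232], [0.939, 0.224, -0.261, 26.166], [0.255, 0.058, 0.965, -391.984], [0.0, 0.0, 0.0, 1.0]]}
{'t': 0.15, 'joint_positions': array([-1.44011305e+00,  8.78320094e-02,  1.37192042e+00, -1.69631549e-05,
        1.68357431e+00, -1.03105660e-01]), 'dq': array([-0.00031705, -0.00159922, -0.00295819,  0.00147904,  0.0005742 ,
        0.00064965]), 'effort': array([ 1.29462511e-03, -3.40643048e+01, -3.02792037e+01,  7.18514132e-02,
        3.05117690e-02, -1.17381487e-04]), 'tool_pos': array([ 127.35162631, -534.65173103,  221.54068432]), 'eef_rot': array([[ 9.72796075e-01,  2.31662983e-01, -2.42683657e-04],
       [ 2.31663054e-01, -9.72794573e-01,  1.71710643e-03],
       [ 1.61708653e-04, -1.72661523e-03, -9.99998496e-01]]), 'wrist_force': array([ 0.23474222, -0.1403128 ,  0.51502109]), 'ft_torque': array([0.03349641, 0.00775461, 0.00737045]), 'finger_force': 0.0, 'grip_width': 1.0013845964750048}
```

View pics/top0.png

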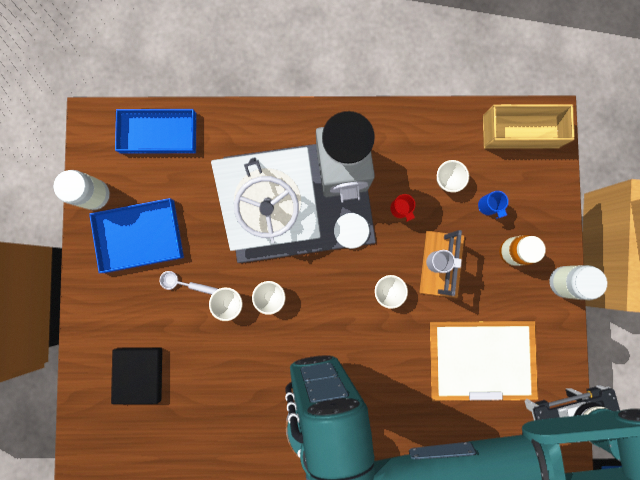

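View pics/side0.png

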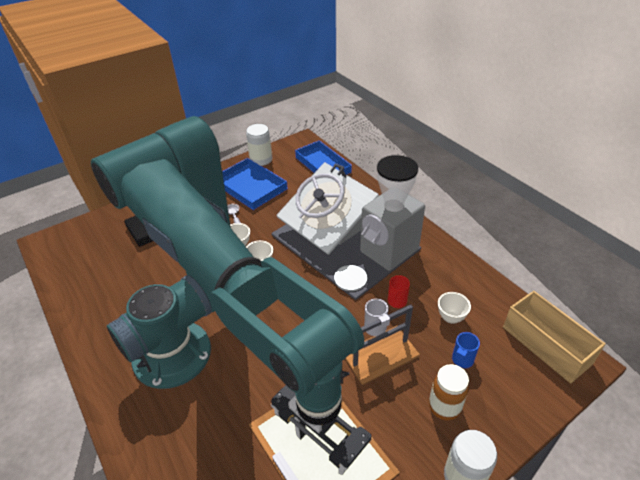

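The top view shows the wheel at (267,207), the marker at (253,166), the catch tray at (351,231) and the steel jug at (443,262), left of its bar. The side view confirms the jug hanging behind the bar, at (376,313).

```bash
cat > m.py <<'E'
from h import *
z=np.load('pics/top0.npz');P=z['P'];im=z['im']
def med(u,v,r=2): return np.nanmedian(P[v-r:v+r+1,u-r:u+r+1].reshape(-1,3),0).round(1)
for n,p in dict(table=(330,300),tray=(351,231),jug=(441,262),base=(430,285),hub=(267,207),bowl=(391,290)).items(): print(n,med(*p))
# panel plane
reg=P[150:255,210:325].reshape(-1,3); reg=reg[np.isfinite(reg).all(1)]
best=None;rng=np.random.default_rng(0)
for _ in range(800):
    a,b,c=reg[rng.choice(len(reg),3,False)];n=np.cross(b-a,c-a);l=np.linalg.norm(n)
    if l<500: continue
    n/=l; n*=np.sign(n[2])
    if not .85<n[2]<.95: continue
    k=(abs((reg-a)@n)<4).sum()
    if best is None or k>best[0]: best=(k,n,a)
k,n,a=best
for _ in range(4):
    q=reg[abs((reg-a)@n)<4];a=q.mean(0);n=np.linalg.svd(q-a,full_matrices=False)[2][2];n*=np.sign(n[2])
print('panel n',n.round(3),'tilt',np.degrees(np.arccos(n[2])).round(1),'yaw front dir',np.degrees(np.arctan2(n[1],n[0])).round(1),len(q))
h=(reg-a)@n
print(np.histogram(h,np.arange(-30,110,5)))
# wheel pts
w=reg[(h>50)&(h<72)]
up=np.array([0,0,1])-n*n[2];up/=np.linalg.norm(up); left=np.cross(n,up)  # x up, y left : anticlockwise about n
A=np.c_[(w-a)@up,(w-a)@left]
from scipy.optimize import least_squares
f=least_squares(lambda c:[min(abs(np.hypot(*(p-c))-75),12) for p in A],A.mean(0) if 0 else np.median(A,0))
hub=a+f.x[0]*up+f.x[1]*left+60*n
print('hub',hub.round(1),f.cost/len(A),'rim h',np.median((w-a)@n))
np.savez('wheel.npz',hub=hub,n=n,up=up,left=left)
# rectify wheel plane to image, 3 px/mm... 2px/mm
g=np.arange(-130,130,.5);U,L=np.meshgrid(-g,-g,indexing='ij') # rows: up decreasing ; cols: left decreasing
Q=hub+U[...,None]*up+L[...,None]*left
m=cams.camera_model('top');E=np.array(m['extrinsics']);K=np.array(m['K'])
C=Q@E[:3,:3].T+E[:3,3]
uu=K[0,0]*C[...,0]/-C[...,2]+K[0,2];vv=K[1,1]*-C[...,1]/-C[...,2]+K[1,2]
R=cv2.remap(im,-(-uu).astype(np.float32),vv.astype(np.float32),cv2.INTER_CUBIC)
# jug/stand crop
cr=cv2.resize(im[215:310,405:475],None,fx=4,fy=4,interpolation=cv2.INTER_CUBIC)
out=np.zeros((520,520+280,3),np.uint8);out[:,:520]=R[:520,:520];out[:380,520:]=cr
cv2.imwrite('pics/rect.png',out[...,::-1])
# bar/jug points
b=P[215:310,405:480].reshape(-1,3)
s=b[(b[:,2]>152)&(b[:,2]<172)]
print('high pts',len(s),s.min(0).round(),s.max(0).round())
np.save('standpts.npy',s)
im2=P[225:300,415:470,2][::4,::4];print(im2.round().astype(int) if np.isfinite(im2).all() else im2.round())
E
python3 m.py
```

```text
table [350.8 -17.2   2.3]
tray [546.1 -77.7  20.2]
jug [ 455.  -314.9   89.7]
base [ 391.8 -301.4   12. ]
hub [592.4 141.7 189. ]
bowl [ 378.1 -190.7    7. ]
panel n [-0.418 -0.058  0.907] tilt 24.9 yaw front dir -172.1 5983
(array([   4,    1,    5,   13,  275, 3278, 3237,  219,   11,   11,    7,
         13,   25,   29,   31,   21,   31,  118,  715,  628,  142,   26,
          0,    0,    0,    0,    0]), array([-30, -25, -20, -15, -10,  -5,   0,   5,  10,  15,  20,  25,  30,
        35,  40,  45,  50,  55,  60,  65,  70,  75,  80,  85,  90,  95,
       100, 105]))
hub [595.  145.2 176.8] 29.39359792363923 rim h 64.6545942866066
high pts 416 [ 370. -350.  152.] [ 535. -272.  172.]
[[ -2.  -2.   1.  -2.   2.   4.  -2.   1.   2.  -2.  -4.   3.  -3.   0.]
 [ -1.  -4.   4.  nan   2.   1.   5.   3.   3.  -2.  -3.   7.  -1.  -2.]
 [ -0.  -3.   1.   9.  nan  10.  17.   8.  52.  93. 133. 158.   0.  -1.]
 [ -2.  -1.  -2.   9.   9.   7.  10.  11.  58.  97.  16. 161.  14.  -1.]
 [  1.   2.  -1.   6.  14.  17.   9.  11.  14.  93.  12. 160.   6.  -1.]
 [ -1.   0.   1.   9.  16.  11.  11.  15.  
[... 279 characters left out ...]
.  89.  87. 100. 142. 164. 163.   3.   2.]
 [  3.  -0.  15.  98. 142.  90.  95.  93. 103. 150. 164. 164.  -1.   0.]
 [  1.  -3.  12.   9. 109. 153.  94.  98. 148.  16. 164.  16.   0.   0.]
 [ -2.  -2.  19.  14.  17.   8.   9.  13.  89.  12. 166.  14.   0.  -1.]
 [ -1.   3.  11.  14.  12.  16.  14.   7.  91.  13. 163.  10.  -4.   1.]
 [  0.  -6.  16.  12.   9.  10.   8.  11.  94.  12. 162.  -4.  -1.   2.]
 [  2.   3.  14.  14.  13.  17.  13.  11.  95. 147. 163.   0.  -2.   2.]
 [  2.  10.  15.  16.  13.   9.  34.  14.  90. 153.  11.   2.   1.  -2.]
 [ -1.   0.  -1.  11.  14.  17.  15.  78. 119. 162.   8.   3.   4.   2.]
 [  5.   3.   5.   2.  -7.  -1.  -2.  -3.   1.  -3.  11.   2.   2.   3.]]
```

View pics/rect.png

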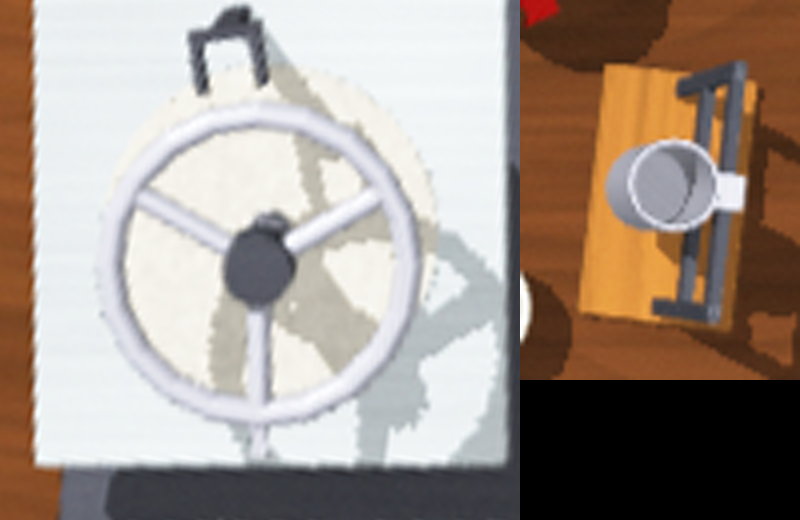

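The rectified view puts the wheel centre at (258,262) and the tab at the bottom, at (257,440), so the wheel is at about -3.14. The marker gap centre is at (233,65), about +0.12 rad. The jug is near the middle of its bar, with its strap pointing to world -y. I'll do the jug first and hover above it.

```bash
python3 -m jog '[{"tx":3,"ty":2.2,"tz":3,"turn":7,"claw":0.85},{"tx":6,"ty":4.4,"tz":6,"turn":14,"claw":0.85},{"tx":9,"ty":6.6,"tz":6,"turn":21,"claw":0.85},{"tx":12,"ty":8.8,"tz":6,"turn":28,"claw":0.85},{"tx":15,"ty":11,"tz":6,"turn":35,"claw":0.85},{"tx":18,"ty":13.2,"tz":6,"turn":42,"claw":0.85},{"tx":21,"ty":15.4,"tz":6,"turn":49,"claw":0.85},{"tx":24,"ty":17.6,"tz":6,"turn":56,"claw":0.85},{"tx":27,"ty":19.8,"tz":6,"turn":63,"claw":0.85},{"tx":30,"ty":22,"tz":6,"turn":67.6,"claw":0.85},{"tx":32.5,"ty":23.5,"tz":6,"turn":67.6,"claw":0.85},{"tx":32.5,"ty":23.5,"tz":6,"turn":67.6,"claw":0.85}]'
python3 -m jog '[{"tx":0},{"tx":0},{"tx":0}]'
python3 - <<'E'
from h import *
im,d,P=cloud('wrist','pics/w1.png')
s=arm.get_state();print(s['tool_pos'].round(1),s['eef_rot'].round(3).tolist(),s['t'],s['joint_positions'].round(2))
E
```

```text
t: 1.15
tool_pos: [455.9, -296.6, 281.5]
eef_rot: [[0.15, 0.989, 0.001], [0.989, -0.15, 0.003], [0.003, 0.0, -1.0]]
wrist_force: [-0.5, 0.1, -0.8]
grip_width: 0.851
finger_force: 0.0
[ 453.9 -298.3  281.6] [[0.152, 0.988, -0.001], [0.988, -0.152, 0.001], [0.001, -0.001, -1.0]] 1.2 [-0.69  0.07  1.27  0.    1.8  -0.53]$[0]: bad value
```

View pics/w1.png

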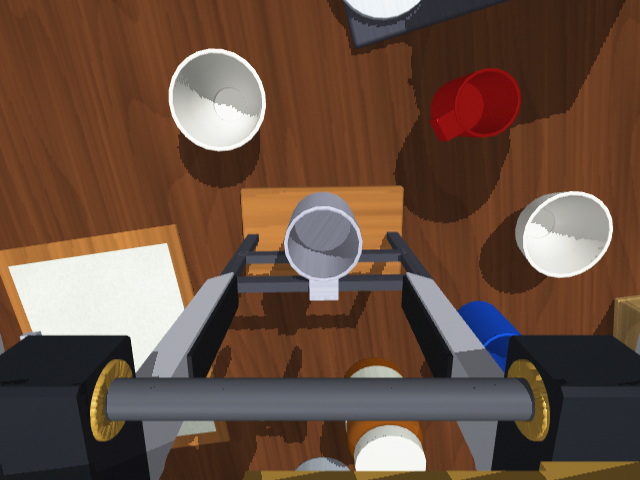

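The wrist view shows the steel jug's rim centred near (324,243), its strap over the bar at (323,288), and the bar running from (237,284) to (404,283). I'll fit the rim next.

```bash
cat >> h.py <<'E'
def ray(n_m,u,v,n,a):
    K=np.array(n_m["K"]);T=np.linalg.inv(np.array(n_m["extrinsics"]))
    d=T[:3,:3]@np.array([(u-K[0,2])/K[0,0],-(v-K[1,2])/K[1,1],-1.]);o=T[:3,3]
    return o+d*(((a-o)@n)/(d@n))
E
python3 - <<'E'
from h import *
P=np.load('pics/w1.npz')['P'];m=cams.camera_model('wrist')
Q=P[195:300,275:372].reshape(-1,3);Q=Q[np.isfinite(Q).all(1)]
print(np.histogram(Q[:,2],np.arange(80,180,5)))
q=Q[(Q[:,2]>150)&(Q[:,2]<175)&(Q[:,1]>-345)]
from scipy.optimize import least_squares
c=least_squares(lambda c:np.clip(np.hypot(*(q[:,:2]-c).T)-28,-10,10),[455,-305],loss='soft_l1').x
print('rim fit',c.round(1),len(q),np.percentile(q[:,2],[50,90]))
ez=np.array([0,0,1.])
for z in (162,166):
  for p in [(285,243),(362,243),(324,206),(324,281),(237,285),(404,283)]: print(z,p,ray(m,*p,ez,np.array([0,0,z])).round(1))
E
```

```text
(array([  28,  485, 1606,  120,  146,  140,  156,  171,  168,  180,  198,
        196,  209,  329,  374,  664, 1466,  659,    0]), array([ 80,  85,  90,  95, 100, 105, 110, 115, 120, 125, 130, 135, 140,
       145, 150, 155, 160, 165, 170, 175]))
rim fit [ 458.2 -302.9] 3116 [162.19098799 165.62742794]
162 (285, 243) [ 428.5 -300.1  162. ]
162 (362, 243) [ 484.8 -308.7  162. ]
162 (324, 206) [ 461.2 -277.   162. ]
162 (324, 281) [ 452.5 -334.1  162. ]
162 (237, 285) [ 386.6 -327.2  162. ]
162 (404, 283) [ 512.4 -345.   162. ]
166 (285, 243) [ 429.1 -299.   166. ]
166 (362, 243) [ 484.5 -307.5  166. ]
166 (324, 206) [ 461.3 -276.2  166. ]
166 (324, 281) [ 452.7 -332.6  166. ]
166 (237, 285) [ 387.7 -325.8  166. ]
166 (404, 283) [ 511.7 -343.3  166. ]
```

```bash
python3 -m jog '[{"tx":0.4,"ty":-0.4,"tz":-3,"turn":0,"claw":0.85},{"tx":0.4,"ty":-0.4,"tz":-6,"turn":0,"claw":0.85},{"tx":0.4,"ty":-0.4,"tz":-9,"turn":0,"claw":0.85},{"tx":0.4,"ty":-0.4,"tz":-11,"turn":0,"claw":0.85},{"tx":0.4,"ty":-0.4,"tz":-12.5,"turn":0,"claw":0.85},{"tx":0.4,"ty":-0.4,"tz":-13.4,"turn":0,"claw":0.85},{"tx":0.4,"ty":-0.4,"tz":-13.4,"turn":0,"claw":0.85},{"tx":0.4,"ty":-0.4,"tz":-13.4,"turn":0,"claw":0.85}]' 25
python3 -m jog '[{"tx":0,"ty":0,"tz":0,"turn":0,"claw":0.45},{"tx":0,"ty":0,"tz":0,"turn":0,"claw":0.45},{"tx":0,"ty":0,"tz":0,"turn":0,"claw":0.45},{"tx":0,"ty":0,"tz":0,"turn":0,"claw":0.45},{"tx":0,"ty":0,"tz":0,"turn":0,"claw":0.45},{"tx":0,"ty":0,"tz":0,"turn":0,"claw":0.45}]' 25
```

```text
t: 1.87
tool_pos: [455.9, -304.6, 148.7]
eef_rot: [[0.158, 0.988, -0.0], [0.988, -0.158, -0.0], [-0.0, -0.0, -1.0]]
wrist_force: [0.7, -0.4, -0.1]
grip_width: 0.848
finger_force: 0.0
t: 2.37
tool_pos: [457.0, -304.4, 149.7]
eef_rot: [[0.156, 0.988, 0.002], [0.988, -0.156, -0.002], [-0.001, 0.002, -1.0]]
wrist_force: [0.1, -0.4, 4.1]
grip_width: 0.619
finger_force: 25.0
```

```bash
python3 -m jog '[{"tx":0,"ty":0,"tz":0.5,"turn":0,"claw":0.45},{"tx":0,"ty":0,"tz":1.5,"turn":0,"claw":0.45},{"tx":0,"ty":0,"tz":2.5,"turn":0,"claw":0.45},{"tx":0,"ty":0,"tz":3.5,"turn":0,"claw":0.45},{"tx":0,"ty":0,"tz":5,"turn":0,"claw":0.45},{"tx":0,"ty":0,"tz":6.5,"turn":0,"claw":0.45},{"tx":0,"ty":0,"tz":8,"turn":0,"claw":0.45},{"tx":0,"ty":0,"tz":8,"turn":0,"claw":0.45},{"tx":0,"ty":0,"tz":8,"turn":0,"claw":0.45}]'
python3 - <<'E'
from h import *
im,d,P=cloud('wrist','pics/w2.png')
im,d,P=cloud('top')
# tray fit: bright disc near (351,231) at z~20
Q=P[205:258,325:380];I=im[205:258,325:380]
ok=(I.min(-1)>170)&(abs(Q[...,2]-20)<10)
q=Q[ok][:,:2]
from scipy.optimize import least_squares
(cx,cy),r=cv2.minEnclosingCircle(q.astype(np.float32))
ys,xs=np.nonzero(ok)
cn=cv2.findContours(ok.astype(np.uint8),cv2.RETR_EXTERNAL,cv2.CHAIN_APPROX_NONE)[0]
e=cv2.fitEllipse(max(cn,key=len));print(e)
m=cams.camera_model('top')
print('tray',q.mean(0),(cx,cy,r),ray(m,e[0][0]+325,e[0][1]+205,np.array([0,0,1.]),np.array([0,0,20.])))
H=P[90:215,300:385]; # housing
for v in range(90,215,6): print(v,H[v-90,[27,47,60]].round().tolist())
print(arm.get_state()['tool_pos'],arm.get_state()['joint_positions'])
E
```

```text
t: 3.12
tool_pos: [456.9, -304.5, 230.0]
eef_rot: [[0.157, 0.988, 0.002], [0.988, -0.157, -0.002], [-0.002, 0.003, -1.0]]
wrist_force: [-0.0, -1.3, -3.1]
grip_width: 0.622
finger_force: 25.0
((26.084491729736328, 25.106624603271484), (33.7968635559082, 34.07889938354492), 29.379405975341797)
tray [548.5511171  -78.02667352] (548.6619873046875, -77.83779907226562, 50.06565856933594) [548.59794205 -78.00811159  20.        ]
90 [[1258.0, -23.0, -750.0], [1260.0, -114.0, -757.0], [1262.0, -174.0, -761.0]]
96 [[948.0, -12.0, -5.0], [946.0, -71.0, 1.0], [943.0, -109.0, 8.0]]
102 [[929.0, -12.0, -2.0], [927.0, -71.0, 5.0], [930.0, -109.0, -4.0]]
108 [[909.0, -12.0, 4.0], [909.0, -71.0, 4.0], [913.0, -110.0, -7.0]]
114 [[892.0, -12.0, 1.0], [778.0, -52.0, 339.0], [777.0, -80.0, 343.0]]
120 [[873.0, -12.0, 4.0], [763.0, -51.0, 342.0], [763.0, -80.0, 342.0]]
126 [[750.0, -7.0, 341.0], [749.0, -51.0, 343.0], [749.0, -80.0, 343.0]]
132 [[736.0, -7.0, 344.0], [737.0, -51.0, 340.0], [737.0, -80.0, 340.0]]
138 [[722.0, -7.0, 345.0], [723.0, -51.0, 342.0], [723.0, -80.0, 341.0]]
144 [[710.0, -7.0, 3
[... 295 characters left out ...]
0], [686.0, -58.0, 206.0], [687.0, -90.0, 200.0]]
174 [[672.0, -8.0, 201.0], [673.0, -58.0, 199.0], [672.0, -90.0, 200.0]]
180 [[657.0, -8.0, 202.0], [658.0, -58.0, 195.0], [659.0, -91.0, 193.0]]
186 [[646.0, -8.0, 183.0], [646.0, -59.0, 177.0], [650.0, -94.0, 157.0]]
192 [[646.0, -9.0, 93.0], [638.0, -61.0, 138.0], [659.0, -105.0, 13.0]]
198 [[642.0, -10.0, 16.0], [624.0, -62.0, 124.0], [642.0, -105.0, 11.0]]
204 [[624.0, -10.0, 18.0], [624.0, -67.0, 13.0], [624.0, -105.0, 16.0]]
210 [[607.0, -10.0, 13.0], [607.0, -67.0, 13.0], [607.0, -105.0, 13.0]]
[ 456.09127319 -303.80678438  227.65474878] [-6.91094017e-01  8.28936446e-02  1.36519799e+00  1.70486491e-05
  1.69488828e+00 -5.33930816e-01]
```

View pics/w2.png

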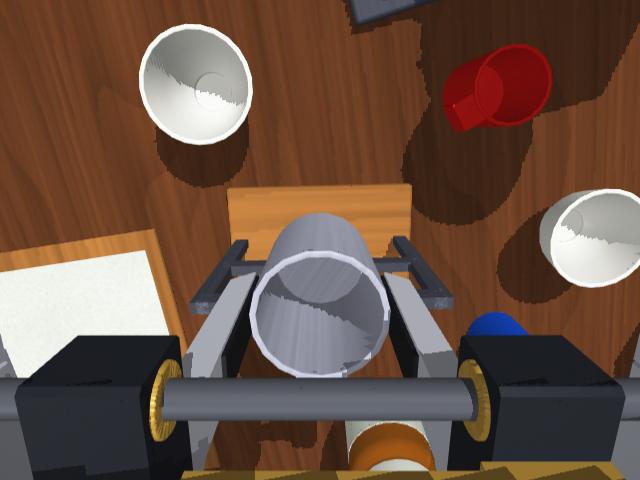

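The jug is free and held upright, with its rim centred at (320,315). The bar is clear behind it. Next I carry it over the tray, which measures (548.6, -78.0) with radius 50.

```bash
python3 -m jog '[{"tx":0.2,"ty":1,"tz":0,"turn":5,"claw":0.45},{"tx":1,"ty":2.6,"tz":0,"turn":12,"claw":0.45},{"tx":1.8,"ty":4.5,"tz":0,"turn":19,"claw":0.45},{"tx":2.6,"ty":6.4,"tz":0,"turn":26,"claw":0.45},{"tx":3.4,"ty":8.3,"tz":0,"turn":33,"claw":0.45},{"tx":4.2,"ty":10.2,"tz":0,"turn":40,"claw":0.45},{"tx":5,"ty":12.1,"tz":0,"turn":47,"claw":0.45},{"tx":5.8,"ty":14,"tz":0,"turn":54,"claw":0.45},{"tx":6.5,"ty":16,"tz":0,"turn":61,"claw":0.45},{"tx":7.2,"ty":17.8,"tz":0,"turn":68,"claw":0.45},{"tx":8,"ty":19.6,"tz":0,"turn":75,"claw":0.45},{"tx":8.6,"ty":21,"tz":0,"turn":82,"claw":0.45}]'
python3 -m jog '[{"tx":0.3,"ty":0.8,"tz":0,"turn":7,"claw":0.45},{"tx":0.56,"ty":1.64,"tz":0,"turn":14,"claw":0.45},{"tx":0.56,"ty":1.64,"tz":-1,"turn":21,"claw":0.45},{"tx":0.56,"ty":1.64,"tz":-3,"turn":25,"claw":0.45},{"tx":0.56,"ty":1.64,"tz":-5,"turn":25,"claw":0.45},{"tx":0.56,"ty":1.64,"tz":-7,"turn":25,"claw":0.45},{"tx":0.56,"ty":1.64,"tz":-9,"turn":25,"claw":0.45},{"tx":0.56,"ty":1.64,"tz":-11,"turn":25,"claw":0.45},{"tx":0.56,"ty":1.64,"tz":-12,"turn":25,"claw":0.45},{"tx":0.56,"ty":1.64,"tz":-12.5,"turn":25,"claw":0.45},{"tx":0.56,"ty":1.64,"tz":-12.5,"turn":25,"claw":0.45},{"tx":0.56,"ty":1.64,"tz":-12.5,"turn":25,"claw":0.45}]'
```

```text
t: 4.22
tool_pos: [542.2, -92.3, 226.8]
eef_rot: [[-0.958, 0.286, -0.003], [0.286, 0.958, 0.001], [0.003, 0.001, -1.0]]
wrist_force: [-0.5, -0.0, -2.9]
grip_width: 0.626
finger_force: 25.0
t: 5.22
tool_pos: [548.3, -77.7, 104.0]
eef_rot: [[-0.99, -0.139, 0.001], [-0.139, 0.99, -0.0], [-0.001, -0.0, -1.0]]
wrist_force: [-0.3, 1.1, -2.5]
grip_width: 0.623
finger_force: 25.0
```

```bash
python3 - <<'E'
from h import *
im,d,P=cloud('side');im2,d2,P2=cloud('wrist')
out=np.zeros((480,800,3),np.uint8)
out[:,:480]=cv2.resize(im[200:340,280:420],(480,480),interpolation=cv2.INTER_CUBIC)
out[:240,480:]=cv2.resize(im2,(320,240)); cv2.imwrite('pics/place.png',out[...,::-1])
print(arm.get_state()['tool_pos'],arm.get_state()['wrist_force'])
E
```

```text
[549.02068774 -77.90485106 105.10715858] [ 0.75950682 -0.17716838 -2.90652104]
```

View pics/place.png

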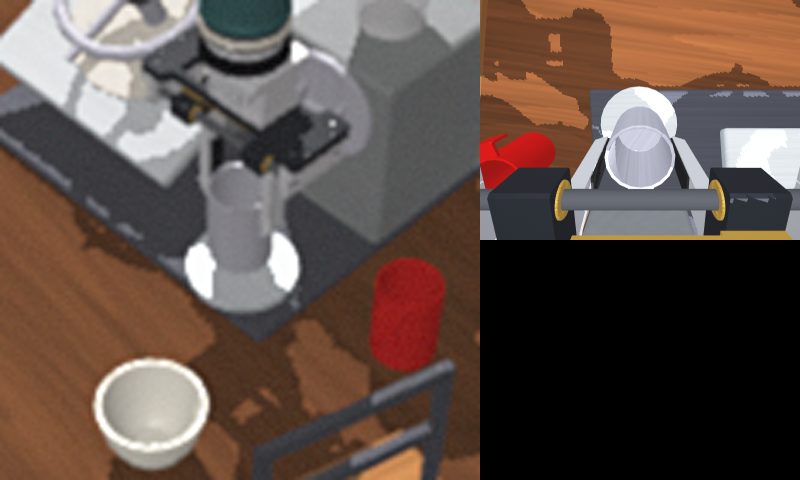

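The jug is upright, centred and about 20 mm above the white tray (side crop, 240,270). I'll lower it gently.

```bash
python3 -m jog '[{"tx":0,"ty":0,"tz":-0.5,"turn":0,"claw":0.45},{"tx":0,"ty":0,"tz":-1,"turn":0,"claw":0.45},{"tx":0,"ty":0,"tz":-1.3,"turn":0,"claw":0.45},{"tx":0,"ty":0,"tz":-1.5,"turn":0,"claw":0.45},{"tx":0,"ty":0,"tz":-1.6,"turn":0,"claw":0.45},{"tx":0,"ty":0,"tz":-1.7,"turn":0,"claw":0.45},{"tx":0,"ty":0,"tz":-1.7,"turn":0,"claw":0.45}]'
python3 -m jog '[{"tx":0,"ty":0,"tz":-0.1,"turn":0,"claw":0.45},{"tx":0,"ty":0,"tz":-0.2,"turn":0,"claw":0.45},{"tx":0,"ty":0,"tz":-0.2,"turn":0,"claw":0.45}]'
```

```text
t: 5.9
tool_pos: [547.9, -77.6, 86.3]
eef_rot: [[-0.99, -0.139, -0.0], [-0.139, 0.99, 0.0], [0.0, 0.0, -1.0]]
wrist_force: [0.7, -0.1, -2.4]
grip_width: 0.621
finger_force: 25.0
t: 6.15
tool_pos: [548.4, -77.7, 85.1]
eef_rot: [[-0.99, -0.139, 0.001], [-0.139, 0.99, -0.0], [-0.001, -0.0, -1.0]]
wrist_force: [0.0, 0.2, -1.0]
grip_width: 0.621
finger_force: 25.0
```

```bash
python3 -m jog '[{"tx":0,"ty":0,"tz":-0.1,"turn":0,"claw":0.45},{"tx":0,"ty":0,"tz":-0.1,"turn":0,"claw":0.45},{"tx":0,"ty":0,"tz":-0.1,"turn":0,"claw":0.45}]'
```

```text
t: 6.4
tool_pos: [548.8, -77.7, 84.8]
eef_rot: [[-0.99, -0.139, 0.002], [-0.139, 0.99, -0.0], [-0.002, -0.0, -1.0]]
wrist_force: [-0.1, 0.5, 4.1]
grip_width: 0.619
finger_force: 25.0
```

Contact registers: the force went from -2.9 to +4.1 N. Release and rise.

```bash
python3 -m jog '[{"tx":0,"ty":0,"tz":0,"turn":0,"claw":0.66},{"tx":0,"ty":0,"tz":0,"turn":0,"claw":0.72},{"tx":0,"ty":0,"tz":0,"turn":0,"claw":0.8},{"tx":0,"ty":0,"tz":0,"turn":0,"claw":0.8},{"tx":0,"ty":0,"tz":1,"turn":0,"claw":0.8},{"tx":0,"ty":0,"tz":3,"turn":0,"claw":0.8},{"tx":0,"ty":0,"tz":6,"turn":0,"claw":0.8},{"tx":0,"ty":0,"tz":10,"turn":0,"claw":0.8},{"tx":0,"ty":0,"tz":14,"turn":0,"claw":0.8},{"tx":0,"ty":0,"tz":18,"turn":0,"claw":0.8},{"tx":0,"ty":0,"tz":20,"turn":0,"claw":0.8},{"tx":0,"ty":0,"tz":20,"turn":0,"claw":0.8}]'
python3 - <<'E'
from h import *
im,d,P=cloud('wrist','pics/w3.png')
w=np.load('wheel.npz')
Q=P.reshape(-1,3);q=Q[(np.hypot(Q[:,0]-549,Q[:,1]+78)<40)&(Q[:,2]>88)&(Q[:,2]<110)]
print('jug rim',len(q),cv2.minEnclosingCircle(q[:,:2].astype(np.float32)),np.median(q[:,2]))
E
```

```text
t: 7.4
tool_pos: [550.1, -78.2, 291.7]
eef_rot: [[-0.99, -0.139, 0.013], [-0.139, 0.99, -0.003], [-0.013, -0.005, -1.0]]
wrist_force: [-0.3, 0.6, 0.5]
grip_width: 0.8
finger_force: 0.0
jug rim 1174 ((554.4619140625, -77.11237335205078), 34.67923355102539) 99.10447361189733
```

The jug stands on the tray (rim height 99, as expected). Next I hover near the wheel with the fingers shut and refine the pose from the wrist camera.

```bash
python3 -m jog '[{"tx":-0.5,"ty":2.5,"tz":1,"turn":0,"claw":0},{"tx":-1,"ty":6,"tz":2,"turn":0,"claw":0},{"tx":-2,"ty":9.5,"tz":3,"turn":0,"claw":0},{"tx":-2.5,"ty":13,"tz":3,"turn":0,"claw":0},{"tx":-3,"ty":16.5,"tz":3,"turn":0,"claw":0},{"tx":-3,"ty":19,"tz":3,"turn":0,"claw":0},{"tx":-3,"ty":20,"tz":3,"turn":0,"claw":0},{"tx":-3,"ty":20,"tz":3,"turn":0,"claw":0},{"tx":-3,"ty":20,"tz":3,"turn":0,"claw":0}]'
cat > wl.py <<'E'
from h import *
import sys
from scipy.optimize import least_squares
w=np.load('wheel.npz');n,up,left,hub=w['n'],w['up'],w['left'],w['hub']
im,d,P=cloud('wrist',sys.argv[1]);m=cams.camera_model('wrist')
Q=P.reshape(-1,3);Q=Q[np.isfinite(Q).all(1)]
h=(Q-hub)@n;r=np.hypot((Q-hub)@up,(Q-hub)@left)
s=(abs(h)<15)&(r>55)&(r<95);print('rim pts',s.sum(),'h med',np.median(h[s]).round(2))
A=np.c_[(Q[s]-hub)@up,(Q[s]-hub)@left]
f=least_squares(lambda c:np.clip(abs(np.hypot(*(A-c).T)-75)-6,0,8),[0,0]);print('centre shift up,left',f.x.round(1))
pan=Q[(abs(h+60)<8)&(r<110)];print('panel h',np.median((pan-hub)@n).round(2))
g=np.arange(-130,130,.5);U,L=np.meshgrid(-g,-g,indexing='ij')
X=hub+U[...,None]*up+L[...,None]*left
E=np.array(m['extrinsics']);K=np.array(m['K']);C=X@E[:3,:3].T+E[:3,3]
uu=K[0,0]*C[...,0]/-C[...,2]+K[0,2];vv=K[1,1]*-C[...,1]/-C[...,2]+K[1,2]
R=cv2.remap(im,uu.astype(np.float32),vv.astype(np.float32),cv2.INTER_CUBIC)
cv2.imwrite(sys.argv[2],R[...,::-1])
E
python3 wl.py pics/w4.png pics/rect4.png
```

```text
t: 8.2
tool_pos: [517.8, 121.8, 312.2]
eef_rot: [[-0.99, -0.139, -0.002], [-0.139, 0.99, -0.001], [0.003, -0.001, -1.0]]
wrist_force: [-0.5, 0.2, -0.3]
grip_width: 0.2
finger_force: 0.0
rim pts 5818 h med 4.44
centre shift up,left [ 2.8 -1.3]
panel h -60.02
```

View pics/rect4.png

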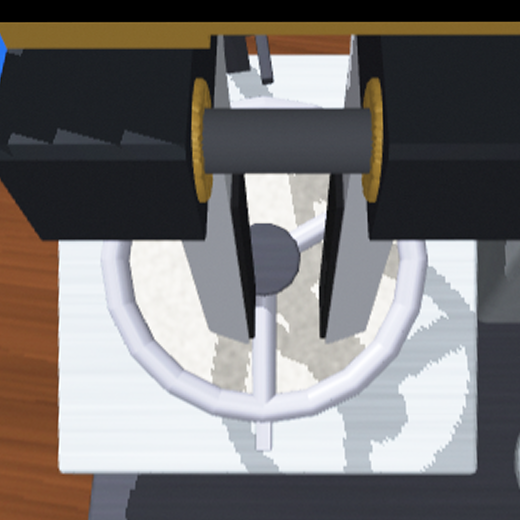

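Rectified wrist view: rim centre at about (264,257) and tab at (263,440), so the wheel is at about -3.14, matching the top view. I'll push the upper-left spoke (+1.05 rad) with shut fingers from behind and work out the arc now.

```bash
cat > arc.py <<'E'
from h import *
w=np.load('wheel.npz');n,up,left,hub=w['n'],w['up'],w['left'],w['hub']
hub=hub+1*up-.5*left
def fin(th,r=40,gap=0):
    t=np.array([-np.sin(th),np.cos(th)]);e=np.array([np.cos(th),np.sin(th)])
    s=8.8*abs(t[0])+12.5*abs(t[1])+6+gap
    p=r*e-t*s
    c=[np.hypot(p[0]+i*8.8,p[1]+j*12.5) for i in(-1,1) for j in(-1,1)]
    return hub+p[0]*up+p[1]*left+np.array([0,0,-6.]),max(c),s
if __name__=='__main__':
    print(arm.get_state()['tool_pos'].round(1),arm.get_state()['grip_width'])
    a,c,s=fin(1.05,gap=7);print('insert',a.round(1),round(c,1))
    for k,th in enumerate(np.arange(1.05,4.25,.14)):
        q,c,s=fin(th);print(k,th.round(2),((q-a)/10).round(2).tolist(),round(c,1),round(s,1))
E
python3 arc.py
```

```text
[518.  121.2 312.4] 0.15459127859478464
insert [631.9 171.3 189.4] 62.0
0 1.05 [-0.59, 0.27, -0.26] 59.2 19.9
1 1.19 [-1.1, 0.74, -0.46] 59.2 18.8
2 1.33 [-1.68, 1.11, -0.7] 58.9 17.5
3 1.47 [-2.32, 1.38, -0.98] 58.3 16.0
4 1.61 [-2.91, 1.54, -1.24] 57.6 15.3
5 1.75 [-3.32, 1.67, -1.42] 57.8 16.9
6 1.89 [-3.75, 1.74, -1.62] 57.8 18.3
7 2.03 [-4.22, 1.75, -1.83] 57.7 19.4
8 2.17 [-4.72, 1.69, -2.06] 58.8 20.3
9 2.31 [-5.22, 1.53, -2.3] 59.7 20.9
10 2.45 [-5.71, 1.28, -2.55] 60.3 21.2
11 2.59 [-6.18, 0.94, -2.79] 60.5 21.3
12 2.73 [-6.61, 0.49, -3.01] 60.4 21.0
13 2.87 [-6.97, -0.05, -3.21] 59.9 20.4
14 3.01 [-7.26, -0.67, -3.38] 59.0 19.5
15 3.15 [-7.45, -1.34, -3.51] 57.8 18.6
16 3.29 [-7.59, -1.83, -3.61] 57.5 19.7
17 3.43 [-7.67, -2.38, -3.68] 56.9 20.5
18 3.57 [-7.68, -2.96, -3.72] 56.0 21.0
19 3.71 [-7.6, -3.57, -3.72] 56.3 21.3
20 3.85 [-7.42, -4.18, -3.68] 57.5 21.2
21 3.99 [-7.15, -4.78, -3.6] 58.4 20.9
22 4.13 [-6.78, -5.34, -3.46] 59.0 20.2
```

```bash
python3 -m jog '[{"tx":2.5,"ty":1,"tz":0,"turn":0,"claw":0},{"tx":5.5,"ty":2.5,"tz":0,"turn":0,"claw":0},{"tx":8.5,"ty":4,"tz":0,"turn":0,"claw":0},{"tx":10.5,"ty":5,"tz":0,"turn":0,"claw":0},{"tx":11.4,"ty":5,"tz":0,"turn":0,"claw":0},{"tx":11.4,"ty":5,"tz":0,"turn":0,"claw":0},{"tx":11.4,"ty":5,"tz":-3,"turn":0,"claw":0},{"tx":11.4,"ty":5,"tz":-6,"turn":0,"claw":0},{"tx":11.4,"ty":5,"tz":-7.5,"turn":0,"claw":0},{"tx":11.4,"ty":5,"tz":-7.5,"turn":0,"claw":0},{"tx":11.4,"ty":5,"tz":-7.5,"turn":0,"claw":0}]'
```

```text
t: 9.17
tool_pos: [631.3, 170.7, 237.9]
eef_rot: [[-0.991, -0.137, -0.002], [-0.137, 0.991, -0.001], [0.002, -0.0, -1.0]]
wrist_force: [0.4, 0.3, -0.4]
grip_width: 0.004
finger_force: 0.0
```

```bash
python3 -m jog '[{"tx":0,"ty":0,"tz":-1,"turn":0,"claw":0},{"tx":0,"ty":0,"tz":-2,"turn":0,"claw":0},{"tx":0,"ty":0,"tz":-2.6,"turn":0,"claw":0},{"tx":0,"ty":0,"tz":-3.2,"turn":0,"claw":0},{"tx":0,"ty":0,"tz":-3.2,"turn":0,"claw":0}]'; python3 -m jog '[{"tx":0,"ty":0,"tz":-0.6,"turn":0,"claw":0},{"tx":0,"ty":0,"tz":-1.2,"turn":0,"claw":0},{"tx":0,"ty":0,"tz":-1.6,"turn":0,"claw":0},{"tx":0,"ty":0,"tz":-1.6,"turn":0,"claw":0}]'
```

```text
t: 9.58
tool_pos: [631.4, 172.3, 204.7]
eef_rot: [[-0.99, -0.139, -0.003], [-0.139, 0.99, -0.0], [0.003, -0.0, -1.0]]
wrist_force: [-0.1, -0.4, -1.1]
grip_width: 0.005
finger_force: 0.0
t: 9.92
tool_pos: [631.5, 172.3, 189.0]
eef_rot: [[-0.99, -0.139, -0.002], [-0.139, 0.99, -0.0], [0.002, -0.0, -1.0]]
wrist_force: [-1.3, 0.4, 0.3]
grip_width: 0.003
finger_force: 0.0
```

Inserted with no contact. Now push along the first half of the arc.

```bash
python3 -m jog '[{"tx":-0.3,"ty":0.15,"tz":-0.13,"turn":0,"claw":0},{"tx":-0.59,"ty":0.27,"tz":-0.26,"turn":0,"claw":0},{"tx":-1.1,"ty":0.74,"tz":-0.46,"turn":0,"claw":0},{"tx":-1.68,"ty":1.11,"tz":-0.7,"turn":0,"claw":0},{"tx":-2.32,"ty":1.38,"tz":-0.98,"turn":0,"claw":0},{"tx":-2.91,"ty":1.54,"tz":-1.24,"turn":0,"claw":0},{"tx":-3.32,"ty":1.67,"tz":-1.42,"turn":0,"claw":0},{"tx":-3.32,"ty":1.67,"tz":-1.42,"turn":0,"claw":0}]'
python3 - <<'E'
from h import *
cloud('top','pics/t5.png')
z=np.load('pics/t5.npz')['im'];cv2.imwrite('pics/t5c.png',cv2.resize(z[140:270,200:360],(640,520),interpolation=cv2.INTER_CUBIC)[...,::-1])
print(arm.get_state()['wrist_force'],arm.get_state()['tool_pos'])
E
```

```text
t: 10.58
tool_pos: [597.8, 189.9, 176.2]
eef_rot: [[-0.99, -0.14, -0.0], [-0.14, 0.99, 0.001], [0.0, 0.001, -1.0]]
wrist_force: [2.9, -0.9, 0.2]
grip_width: 0.009
finger_force: 1.0
[ 1.62703211 -0.20103827  0.0812733 ] [597.89772221 189.84404092 176.23420732]
```

View pics/t5c.png

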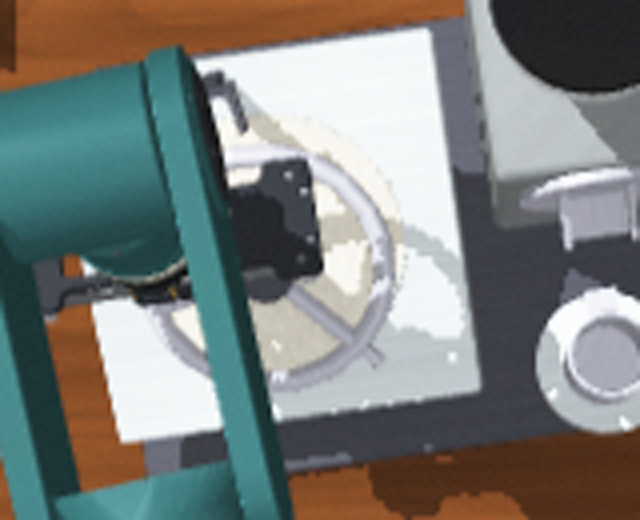

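The wheel turns as planned: the tab is now at the lower right, at (378,360). The jug stands on the tray at (605,355). Continue the arc.

```bash
python3 -m jog '[{"tx":-0.43,"ty":0.07,"tz":-0.2,"turn":0,"claw":0},{"tx":-0.9,"ty":0.08,"tz":-0.41,"turn":0,"claw":0},{"tx":-1.4,"ty":0.02,"tz":-0.64,"turn":0,"claw":0},{"tx":-1.9,"ty":-0.14,"tz":-0.88,"turn":0,"claw":0},{"tx":-2.39,"ty":-0.39,"tz":-1.13,"turn":0,"claw":0},{"tx":-2.86,"ty":-0.73,"tz":-1.37,"turn":0,"claw":0},{"tx":-3.29,"ty":-1.18,"tz":-1.59,"turn":0,"claw":0},{"tx":-3.65,"ty":-1.72,"tz":-1.79,"turn":0,"claw":0},{"tx":-3.94,"ty":-2.34,"tz":-1.96,"turn":0,"claw":0},{"tx":-4.13,"ty":-3.01,"tz":-2.09,"turn":0,"claw":0},{"tx":-4.27,"ty":-3.5,"tz":-2.19,"turn":0,"claw":0},{"tx":-4.35,"ty":-4.05,"tz":-2.26,"turn":0,"claw":0}]'
python3 -m jog '[{"tx":0,"ty":-0.3,"tz":-0.02,"turn":0,"claw":0},{"tx":-0.01,"ty":-0.58,"tz":-0.04,"turn":0,"claw":0},{"tx":0.03,"ty":-0.9,"tz":-0.04,"turn":0,"claw":0},{"tx":0.07,"ty":-1.19,"tz":-0.04,"turn":0,"claw":0},{"tx":0.16,"ty":-1.5,"tz":-0.02,"turn":0,"claw":0},{"tx":0.25,"ty":-1.8,"tz":0,"turn":0,"claw":0},{"tx":0.38,"ty":-2.1,"tz":0.04,"turn":0,"claw":0},{"tx":0.52,"ty":-2.4,"tz":0.08,"turn":0,"claw":0},{"tx":0.52,"ty":-2.4,"tz":0.08,"turn":0,"claw":0}]'
cat > look.py <<'E'
from h import *
import sys
w=np.load('wheel.npz');n,up,left,hub=w['n'],w['up'],w['left'],w['hub']
g=np.arange(-130,130,.65);U,L=np.meshgrid(-g,-g,indexing='ij')
X=hub+U[...,None]*up+L[...,None]*left
out=[]
for c in('top','side'):
    im,d,P=cloud(c);m=cams.camera_model(c)
    E=np.array(m['extrinsics']);K=np.array(m['K']);C=X@E[:3,:3].T+E[:3,3]
    uu=K[0,0]*C[...,0]/-C[...,2]+K[0,2];vv=K[1,1]*-C[...,1]/-C[...,2]+K[1,2]
    out.append(cv2.remap(im,uu.astype(np.float32),vv.astype(np.float32),cv2.INTER_CUBIC))
R=np.hstack(out);print(R.shape)
cv2.imwrite(sys.argv[1],R[...,::-1])
print(arm.get_state()['tool_pos'].round(1))
E
python3 look.py pics/l6.png
```

```text
t: 11.63
tool_pos: [554.7, 149.0, 153.6]
eef_rot: [[-0.99, -0.14, -0.001], [-0.14, 0.99, 0.003], [0.001, 0.003, -1.0]]
wrist_force: [0.5, 6.0, 2.7]
grip_width: 0.003
finger_force: 2.4
t: 12.38
tool_pos: [560.5, 123.1, 154.2]
eef_rot: [[-0.99, -0.138, -0.001], [-0.138, 0.99, -0.002], [0.001, -0.002, -1.0]]
wrist_force: [-2.6, 1.8, 0.9]
grip_width: 0.004
finger_force: 1.1
(400, 800, 3)
[560.4 123.3 154.2]
```

View pics/l6.png

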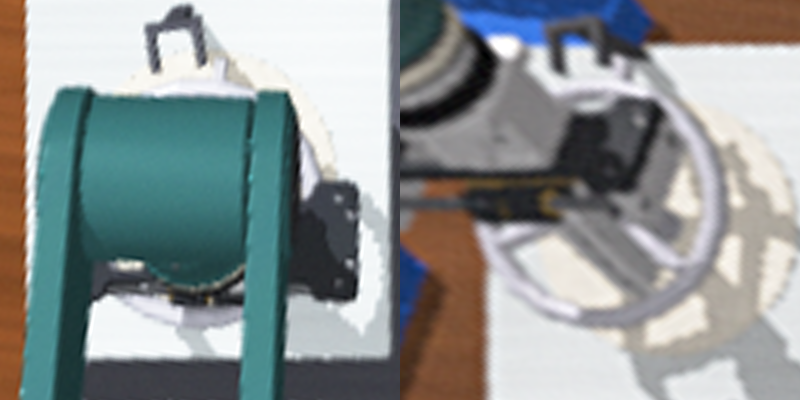

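The top half shows the tab at about (222,70), just right of the marker's right prong; the gap centre is at (178,50). From here I'll measure tab and prongs numerically from the depth image.

```bash
cat > ang.py <<'E'
from h import *
w=np.load('wheel.npz');n,up,left,hub=w['n'],w['up'],w['left'],w['hub']
for c in('top','side'):
    for (du,dl) in ((0,0),(1,-.5)):
        h0=hub+du*up+dl*left
        if (du,dl)==(0,0): F=[cloud(c) for _ in range(4)]
        P=np.mean([f[2] for f in F],0) ;im=F[0][0].astype(int)
        D=P-h0;h=D@n;u=D@up;l=D@left;r=np.hypot(u,l);a=np.arctan2(l,u)
        near=(abs(h)<14)&(abs(a)<.6)
        t=near&(r>86)&(r<96)&(im.min(-1)>130)
        k=near&(r>89)&(r<112)&(im.max(-1)<110)
        s=lambda m,lo,hi:(int((m&(a>lo)&(a<hi)).sum()),np.round(np.median(a[m&(a>lo)&(a<hi)]),3) if (m&(a>lo)&(a<hi)).any() else None)
        print(c,(du,dl),'tab',s(t,-.5,.5),np.sort(a[t]).round(2)[:25].tolist(),'prongs L',s(k,.13,.5),'R',s(k,-.2,.13), 'mid-lat',)
E
python3 ang.py; python3 - <<'E'
from arc import *
q0=fin(3.99)[0]
for th in (4.05,4.1,4.15,4.2,4.25,4.3,4.35): print(th,((fin(th)[0]-q0)/10).round(2).tolist())
E
```

```text
top (0, 0) tab (22, np.float64(-0.138)) [-0.19, -0.19, -0.19, -0.19, -0.17, -0.16, -0.16, -0.16, -0.14, -0.14, -0.14, -0.14, -0.11, -0.11, -0.11, -0.11, 0.02, 0.02, 0.32, 0.34, 0.34, 0.35] prongs L (8, np.float64(0.285)) R (6, np.float64(-0.02)) mid-lat
top (1, -0.5) tab (19, np.float64(-0.108)) [-0.19, -0.19, -0.19, -0.16, -0.16, -0.16, -0.14, -0.13, -0.13, -0.11, -0.11, -0.11, 0.02, 0.03, 0.29, 0.33, 0.34, 0.35, 0.36] prongs L (8, np.float64(0.293)) R (6, np.float64(-0.015)) mid-lat
side (0, 0) tab (14, np.float64(-0.089)) [-0.26, -0.22, -0.21, -0.21, -0.16, -0.15, -0.1, -0.08, -0.05, -0.0, 0.25, 0.26, 0.27, 0.32] prongs L (15, np.float64(0.262)) R (26, np.float64(-0.03)) mid-lat
side (1, -0.5) tab (12, np.float64(-0.121)) [-0.25, -0.21, -0.21, -0.2, -0.15, -0.15, -0.09, -0.08, -0.04, 0.01, 0.26, 0.26] prongs L (17, np.float64(0.27)) R (26, np.float64(-0.025)) mid-lat
4.05 [0.15, -0.25, 0.05]
4.1 [0.28, -0.45, 0.1]
4.15 [0.43, -0.64, 0.16]
4.2 [0.59, -0.82, 0.22]
4.25 [0.76, -1.0, 0.29]
4.3 [0.95, -1.16, 0.36]
4.35 [1.14, -1.31, 0.44]
```

```bash
python3 -m jog '[{"tx":0.15,"ty":-0.25,"tz":0.05,"turn":0,"claw":0},{"tx":0.28,"ty":-0.45,"tz":0.1,"turn":0,"claw":0},{"tx":0.43,"ty":-0.64,"tz":0.16,"turn":0,"claw":0},{"tx":0.59,"ty":-0.82,"tz":0.22,"turn":0,"claw":0},{"tx":0.59,"ty":-0.82,"tz":0.22,"turn":0,"claw":0},{"tx":0.59,"ty":-0.82,"tz":0.22,"turn":0,"claw":0}]'; python3 ang.py
```

```text
t: 13.38
tool_pos: [566.8, 115.9, 157.0]
eef_rot: [[-0.99, -0.139, 0.001], [-0.139, 0.99, -0.001], [-0.001, -0.001, -1.0]]
wrist_force: [-0.6, 1.4, 0.4]
grip_width: 0.0
finger_force: 0.9
top (0, 0) tab (19, np.float64(0.09)) [0.02, 0.04, 0.05, 0.05, 0.06, 0.06, 0.07, 0.08, 0.08, 0.09, 0.1, 0.1, 0.11, 0.12, 0.29, 0.32, 0.34, 0.34, 0.36] prongs L (8, np.float64(0.284)) R (6, np.float64(-0.018)) mid-lat
top (1, -0.5) tab (16, np.float64(0.108)) [0.03, 0.05, 0.06, 0.06, 0.08, 0.08, 0.09, 0.11, 0.11, 0.11, 0.13, 0.29, 0.33, 0.35, 0.35, 0.36] prongs L (8, np.float64(0.292)) R (6, np.float64(-0.013)) mid-lat
side (0, 0) tab (11, np.float64(0.054)) [-0.08, -0.07, -0.05, -0.04, 0.03, 0.05, 0.07, 0.25, 0.26, 0.26, 0.3] prongs L (18, np.float64(0.262)) R (24, np.float64(-0.03)) mid-lat
side (1, -0.5) tab (10, np.float64(0.069)) [-0.08, -0.07, -0.05, 0.03, 0.06, 0.08, 0.26, 0.27, 0.27, 0.3] prongs L (20, np.float64(0.264)) R (23, np.float64(-0.025)) mid-lat
```

The tab is at about 0.075 and the gap middle at about 0.133. Advance by 0.06 rad, back off clockwise, lift, and check with the arm clear.

```bash
python3 -m jog '[{"tx":0.1,"ty":-0.1,"tz":0.04,"turn":0,"claw":0},{"tx":0.2,"ty":-0.2,"tz":0.08,"turn":0,"claw":0},{"tx":0.2,"ty":-0.2,"tz":0.08,"turn":0,"claw":0},{"tx":0.2,"ty":-0.2,"tz":0.08,"turn":0,"claw":0},{"tx":-0.1,"ty":0.1,"tz":0,"turn":0,"claw":0},{"tx":-0.4,"ty":0.4,"tz":0,"turn":0,"claw":0},{"tx":-0.4,"ty":0.4,"tz":2,"turn":0,"claw":0},{"tx":-0.4,"ty":0.4,"tz":5,"turn":0,"claw":0},{"tx":-0.4,"ty":0.4,"tz":8,"turn":0,"claw":0},{"tx":-0.4,"ty":0.4,"tz":11,"turn":0,"claw":0},{"tx":-0.4,"ty":0.4,"tz":13,"turn":0,"claw":0}]'
python3 -m jog '[{"tx":-3,"ty":0,"tz":2,"turn":0,"claw":0},{"tx":-6,"ty":0,"tz":2,"turn":0,"claw":0},{"tx":-9,"ty":0,"tz":2,"turn":0,"claw":0},{"tx":-12,"ty":0,"tz":2,"turn":0,"claw":0},{"tx":-15,"ty":0,"tz":2,"turn":0,"claw":0},{"tx":-18,"ty":0,"tz":2,"turn":0,"claw":0},{"tx":-20,"ty":0,"tz":2,"turn":0,"claw":0},{"tx":-20,"ty":0,"tz":2,"turn":0,"claw":0}]'
python3 ang.py
cat > fin.py <<'E'
from h import *
import sys
w=np.load('wheel.npz');n,up,left,hub=w['n'],w['up'],w['left'],w['hub']
g=np.arange(-130,130,.65);U,L=np.meshgrid(-g,-g,indexing='ij')
X=hub+U[...,None]*up+L[...,None]*left
im,d,P=cloud('top');m=cams.camera_model('top')
def rect(X,im,m):
    E=np.array(m['extrinsics']);K=np.array(m['K']);C=X@E[:3,:3].T+E[:3,3]
    uu=K[0,0]*C[...,0]/-C[...,2]+K[0,2];vv=K[1,1]*-C[...,1]/-C[...,2]+K[1,2]
    return cv2.remap(im,uu.astype(np.float32),vv.astype(np.float32),cv2.INTER_CUBIC)
R=rect(X,im,m)
si,_,_=cloud('side')
out=np.zeros((600,800,3),np.uint8)
out[:400,:400]=R;out[:400,400:]=cv2.resize(si[180:320,300:440],(400,400),interpolation=cv2.INTER_CUBIC)
out[400:,:400]=cv2.resize(R[:100,100:300],(400,200),interpolation=cv2.INTER_CUBIC)
out[400:,400:]=cv2.resize(im[200:260,300:420],(400,200),interpolation=cv2.INTER_CUBIC)
cv2.imwrite('pics/final.png',out[...,::-1])
Q=P[205:258,325:380].reshape(-1,3);q=Q[(Q[:,2]>90)&(Q[:,2]<112)]
from scipy.optimize import least_squares
c=least_squares(lambda c:np.clip(np.hypot(*(q[:,:2]-c).T)-27.5,-8,8),[549,-78],loss='soft_l1').x;print('jug',c,len(q),np.median(q[:,2]))
E
python3 fin.py
```

```text
t: 14.7
tool_pos: [563.1, 120.0, 290.3]
eef_rot: [[-0.99, -0.139, 0.005], [-0.139, 0.99, -0.001], [-0.005, -0.001, -1.0]]
wrist_force: [-0.0, 0.1, 1.0]
grip_width: 0.007
finger_force: 0.0
t: 15.37
tool_pos: [360.0, 120.2, 308.1]
eef_rot: [[-0.99, -0.14, 0.004], [-0.14, 0.99, -0.0], [-0.004, -0.001, -1.0]]
wrist_force: [0.2, -0.5, -0.2]
grip_width: 0.006
finger_force: 0.0
top (0, 0) tab (19, np.float64(0.125)) [0.02, 0.02, 0.08, 0.08, 0.09, 0.1, 0.1, 0.11, 0.12, 0.12, 0.12, 0.14, 0.14, 0.15, 0.16, 0.32, 0.34, 0.35, 0.36] prongs L (10, np.float64(0.288)) R (7, np.float64(-0.021)) mid-lat
top (1, -0.5) tab (19, np.float64(0.132)) [0.02, 0.03, 0.08, 0.09, 0.1, 0.11, 0.12, 0.12, 0.13, 0.13, 0.14, 0.15, 0.16, 0.17, 0.29, 0.33, 0.35, 0.36, 0.36] prongs L (10, np.float64(0.295)) R (7, np.float64(-0.011)) mid-lat
side (0, 0) tab (13, np.float64(0.062)) [-0.08, -0.08, -0.05, -0.04, 0.04, 0.06, 0.06, 0.08, 0.11, 0.26, 0.26, 0.27, 0.33] prongs L (15, np.float64(0.266)) R (25, np.float64(-0.03)) mid-lat
side (1, -0.5) tab (12, np.float64(0.077)) [-0.08, -0.08, -0.05, 0.04, 0.07, 0.07, 0.09, 0.12, 0.26, 0.26, 0.28, 0.34] prongs L (18, np.float64(0.264)) R (25, np.float64(-0.025)) mid-lat
jug [548.30283669 -75.73460122] 132 99.34754487268026
```

View pics/final.png

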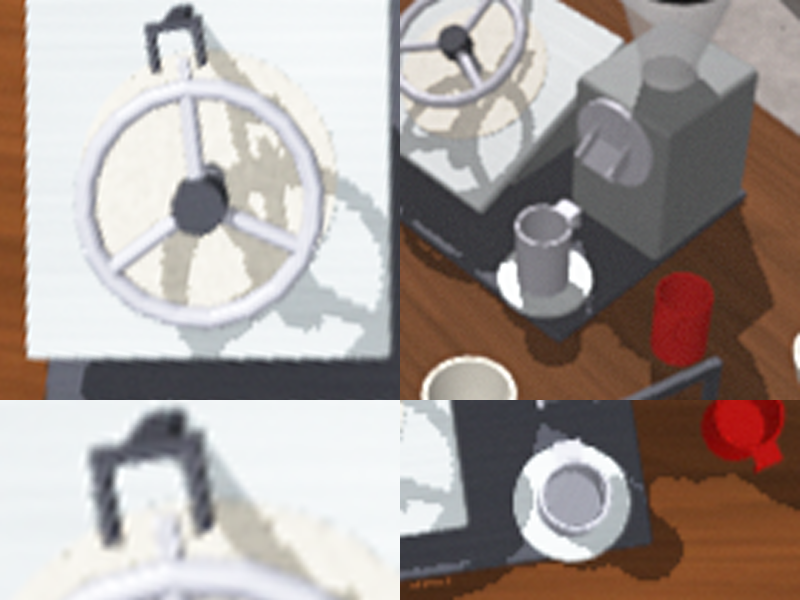

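The final view shows the jug upright and centred on the tray. The tab is between the prongs but looks a little right of the middle: tab at (172,530), gap middle near (158,530). An intensity profile will settle it.

```bash
python3 - <<'E'
from h import *
w=np.load('wheel.npz');n,up,left,hub=w['n'],w['up'],w['left'],w['hub']
m=cams.camera_model('top');E=np.array(m['extrinsics']);K=np.array(m['K'])
ims=np.mean([cams.capture('top')[0] for _ in range(4)],0).astype(np.float32)
an=np.arange(-.14,.42,.02)
print('a   ',[int(round(x*100)) for x in an])
for r in(87,89,91,93,95,100,104):
    X=hub+1*up-.5*left+r*(np.cos(an)[:,None]*up+np.sin(an)[:,None]*left)+5*n
    C=X@E[:3,:3].T+E[:3,3]
    u=K[0,0]*C[:,0]/-C[:,2]+K[0,2];v=-K[1,1]*C[:,1]/-C[:,2]+K[1,2]
    p=cv2.remap(ims,u.astype(np.float32)[None],v.astype(np.float32)[None],cv2.INTER_CUBIC)[0]
    print(r,'lum',p.mean(1).astype(int).tolist(),'b-r',(p[:,2]-p[:,0]).astype(int).tolist() if r<97 else '')
E
```

```text
a    [-14, -12, -10, -8, -6, -4, -2, 0, 2, 4, 6, 8, 10, 12, 14, 16, 18, 20, 22, 24, 26, 28, 30, 32, 34, 36, 38, 40, 42]
87 lum [187, 186, 197, 223, 244, 228, 199, 156, 176, 222, 233, 206, 209, 230, 230, 232, 236, 241, 242, 242, 247, 223, 192, 189, 198, 218, 241, 242, 243] b-r [-16, -18, -17, -12, -10, -8, -8, -5, -11, -14, -10, 3, 12, 8, 8, 3, -4, -8, -8, -8, -9, -11, -13, -9, -6, -8, -9, -8, -8]
89 lum [187, 189, 191, 199, 233, 162, 88, 114, 165, 224, 238, 190, 202, 235, 231, 236, 239, 242, 243, 244, 237, 199, 139, 122, 118, 173, 237, 243, 243] b-r [-16, -16, -17, -18, -15, 1, 14, 8, -5, -12, -7, 0, 7, 7, 7, 2, -4, -8, -8, -8, -9, -13, -3, 5, 5, -1, -9, -8, -7]
91 lum [189, 190, 192, 191, 192, 110, 67, 107, 141, 213, 236, 202, 219, 232, 234, 244, 244, 242, 242, 242, 242, 195, 94, 77, 118, 179, 243, 243, 244] b-r [-16, -16, -17, -17, -16, -2, 11, 11, 0, -7, -9, -5, 4, 8, 6, 2, -5, -9, -8, -8, -13, -15, 5, 15, 6, -5, -10, -7, -7]
93 lum [191, 190, 189, 189, 180, 110, 84, 105, 121, 200, 233, 219, 228, 231, 237, 245, 244, 242, 241, 241, 250, 157, 56, 87, 125, 182, 235, 246, 244] b-r [-16, -16, -16, -16, -15, -7, 7, 13, 4, -6, -12, -8, 2, 1, 1, 0, -6, -9, -9, -8, -12, -6, 10, 12, 7, -4, -8, -5, -4]
95 lum [190, 185, 184, 186, 177, 128, 99, 97, 119, 182, 231, 242, 237, 236, 235, 237, 241, 240, 242, 244, 227, 137, 78, 104, 119, 189, 240, 241, 241] b-r [-16, -16, -16, -16, -15, -8, 7, 14, 5, -9, -9, -7, -4, -5, -3, -4, -7, -5, -5, -6, -6, 0, 10, 14, 13, 5, 0, 1, 2]
100 lum [204, 187, 185, 187, 191, 177, 90, 95, 108, 170, 247, 241, 237, 238, 243, 238, 241, 243, 243, 244, 232, 107, 68, 114, 166, 228, 246, 240, 239] b-r 
104 lum [246, 229, 207, 196, 196, 179, 126, 88, 98, 147, 220, 251, 243, 244, 243, 243, 243, 242, 241, 241, 209, 118, 98, 111, 183, 245, 243, 242, 242] b-r
```

The tab is at 0.122 rad and the gap middle at 0.153, about 3 mm apart and well inside the 9 mm limit. I'm handing in.

```bash
python3 -c "
from rig import order
print(order.close_job())"
```

```text
the job is handed in; nothing more can be done
None
```

I handed the job in, with no verdict returned: the index tab sits about 3 mm from the middle of the marker's gap (limit 9 mm), and the jug stands upright on the catch tray about 2 mm from its centre (limit 20 mm).

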